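Close the balance's draught shield and tare it

TASK

The empty flask is on the balance, but the glass draught shield has been left part open on both sides and on top. With your fingertips, gently push all three blue-handled panels fully shut, in any order, and only then press the orange tare key right down and let it go. Do not press the grey power key, do not touch the flask on the pan, and leave everything else on the bench where it stands.

Things in the scene. Friction and masses are not known exactly. Their poses are not given: they have to be found in the camera images.
- balance: White laboratory balance on a dark stone slab 360 x 340 x 30 mm, fixed. Origin: on the table, under its centre. +x: from its front (keys, facing the robot) to its rear, +y: left; yaw within 0.25. Housing 330 x 210, deck 100 above the table. Glass chamber x -67 to 117, y -105 to 105, up to 275 above the table; front and back fixed; left, right and top are panels that shut forward (-x).
- left_door (a joint): Left (+y) glass side panel. Joint: 0 = fully shut, grows in m as the panel slides to the rear (along the balance's own +x), up to 0.115 = wide open; starts 0.035 to 0.090 open. It slides freely (about 1.2 N of rail friction and light damping), stays where it is left, and meets a hard stop at 0. 
- right_door (a joint): Right (-y) glass side panel. Joint: 0 = fully shut, grows in m as the panel slides to the rear (along the balance's own +x), up to 0.115 = wide open; starts 0.035 to 0.090 open. It slides freely (about 1.2 N of rail friction and light damping), stays where it is left, and meets a hard stop at 0. 
- top_panel (a joint): Glass top panel. Joint: 0 = fully shut, grows in m as the panel slides to the rear (along the balance's own +x), up to 0.115 = wide open; starts 0.035 to 0.090 open. It slides freely (about 1.2 N of rail friction and light damping), stays where it is left, and meets a hard stop at 0. 
- left_handle (a point): Centre of the left panel's handle: upright blue blade 12 (x) x 30 (y, out from the glass) x 76 mm high, 191 to 267 above the table, moving with the panel; axes as the balance. The glass's outer face is 15 inward of this point; open air in front, behind and outside. Panel shut: at x = -52, y = 118 of the balance.
- right_handle (a point): Centre of the right panel's handle, mirror image of the left one: blue blade 12 x 30 x 76 mm high, 191 to 267 above the table; glass 14 to 15 mm inward (+y) of this point. When shut the point is at x = -52, y = -118 of the balance.
- top_handle (a point): Centre of the top panel's handle, a blue bar 12 (x) x 56 (y) x 26 mm high lying across the top glass, 275 to 301 above the table; axes as the balance. The glass top is 13 mm below this point. When shut the point is at x = -52, y = 0 of the balance.
- tare_key (a joint): Orange tare key on the front deck. Joint: 0 = up, grows in m as it is pressed down to its stop at 0.005; springs back. About 0.6 N starts it and 3.6 N holds it fully down.
- tare_key_top (a point): Centre of the orange tare key's top face: 22 (x) x 40 (y), 108 above the table when up, 8 above the deck; at x = -138, y = -55 of the balance, 71 in front of the front pane.
- power_key (a joint): Grey power key, 22 x 22, same height, at x = -138, y = 72 of the balance (left end of the deck). Joint: 0 = up, 0.005 = pressed. To be left alone.
- sample_flask: Small clear conical flask, 62 across the foot, 88 high, standing on the pan inside the chamber. Origin: centre of its foot, 118 above the table.
- weight: Brass calibration weight, 32 across, 55 high, on the slab left of the housing near its front. Origin: centre of its foot.
- scoop: Steel sampling scoop, 185 long, 16 wide, 6 thick, lying on the table right of the slab. Origin: under its middle.
- jar: White plastic screw jar, 64 across, 85 high, on the table beside the slab. Origin: centre of its foot.
- funnel: Red plastic funnel standing mouth down, 100 across, 110 high, on the table beside the slab. Origin: centre of its foot.
- stopper: Clear glass stopper, 38 across the head, 52 high, upright on the table beside the slab. Origin: centre of its foot.
- flask_a: Large clear boiling flask with a flat foot, 130 across, 205 high, at the left of the table. Origin: centre of its foot.
- flask_b: Large clear boiling flask like the other, at the right of the table. Origin: centre of its foot.

How it is judged:
By the outcome, as a careful person would: the job done as asked, in the order asked, and still so for the second after the job is handed in, with the robot touching nothing.
It also fails if it takes over 51 s, if anything falls off the work surface, if the arm or the gripper's body presses on something with over 40 N, if the wrist force passes 120 N, or if a joint passes its speed limit or range.

ROBOT

A 7-joint arm with a two-finger parallel gripper is mounted at the origin on the work surface. World frame = base frame: x ahead of the robot, y to its left, z up, the work surface at z = 0. Lengths are in m, angles in rad, forces in N, time in s.
With the tool pointing down it reaches from about 0.425 to 0.875 m from the base axis. Payload 4.7 kg.
Tool frame: the origin (TCP) lies on the centre line of the jaws, within the pads' length; the fingertips stand 14 mm ahead of it and the grasp point (between the pads) lies 5 mm behind it; z points along the fingers, y is the direction in which the jaws open and shut (so a half turn about z gives the same grasp; the last joint's range is limited). The gripper opens to 87 mm and grips with 3 to 60 N. Pads are 19 mm wide; open, the fingers measure 117 mm over their backs; the gripper's body (75 mm by 190 mm) begins 51 mm behind the grasp point.
Start: joints at [1.225, 0.321, -0.07, 1.45, 0.023, 1.371, -0.057], TCP at [0.229, -0.608, 0.207] pointing down, gripper open.
Joint ranges: [-2.86, 2.86], [-0.3, 2.09], [-1.38, 1.24], [0.06, 2.45], [-1.56, 4.7], [0.09, 2.05], [-2.69, 2.69]. Speed limits (rad/s): [2.57, 2.57, 3.14, 3.14, 3.14, 3.14, 3.14].

INTERFACE

Orientations are given as a rotation vector (axis times angle).
In Python, from bench import ctrl gives the robot as it stands. The module is installed in compiled form; this text tells all that it offers.
- The arm moves only by the tool step_arm, never from a script. Its argument "plan" is a list of rows, each a list of 3 entries, a list of its own where there are three numbers: the turn, a rotation vector about the tool's x, y, z in rad, then the shift along the tool's x, y, z in m, then the closure in counts, from 0 (fully open) to 255 (shut). In form: [[[rx, ry, rz], [x, y, z], hand], ...]. A call has exactly 10 rows; each row is the pose to reach, as a shift and turn from the pose commanded when the call began, along the tool's axes at that moment; what a row does not reach only later rows make up. A row lasts 1/8 s, in which the tool goes at most 62.5 mm and 10.7 degrees, less where a joint would pass 70% of its speed; a pose out of reach is approached as far as the arm can. A call with a gripper value outside its range is refused whole. The fingers move at their own pace and stop on an object; "squeeze" is the grip in N (left out, the last holds). Time passes only in rows, so rows that repeat a pose let the fingers close, or fill a call up. It gives the time, the measured TCP pose, the force and the opening at its end, in the units of the state.
- ctrl.get_state(): the state, without advancing time (a new reading comes with each control period).
- ctrl.get_image(name): name is "side" or "top"; returns the picture (384x512x3 uint8, red, green, blue); there is no depth.
- ctrl.calibration(name): a dict with "fov_y" (degrees; the focal length in pixels is half the picture's height over the tangent of half this angle, whatever the lens; pixels are square), "cx", "cy" (the principal point, pixels), "k1" (the pictures are not rectified: a ray, as slopes to the right and down, at radius r is drawn at 1 + k1 r^2 times it, then the intrinsics apply), "rvec" (rotation vector, rad) and "tvec" (3), from world to camera coordinates, as OpenCV has them. Camera axes: x right, y down, z forward; pixel columns grow to the right and rows downward; lengths in m; the calibration is good to about 2 mm. A picture is of the moment at which its call begins. calibration takes no time and is no camera call.
- ctrl.close_job(): hands the job in, once; it reports no verdict.
Trained networks look in the newest picture that a camera, given by its name, has taken for a name from the list of things; names that differ only in an ending like _2 or _b are one class to them, and where a whole thing is asked for, a point or a joint stands for the part that bears it (a point fixed in the world has none). Each returns a list of dicts, best first, with "score" (0 to 1); they miss things now and then, are a little off and sometimes report something else, mostly with a low value. They report only what shows in the picture. A call takes as long as a camera call.
- ctrl.cut_out(camera, label): "pixels" (384x512 bool, what is visible of it) and "rect" ([left, top, width, height] in pixels, round what is visible of it).
The state is a dict: "time": time; "joint_positions": joint angles; "qd": joint speeds; "joint_torque": joint torques, N m; "position": TCP position; "tool_rot": TCP orientation; "ft_force": force on the tool from outside, world axes, zero at the start; "torque": the same for the moment, N m; "grip_width": opening from 0.0 (shut) to 1.0 (fully open).
Only numpy, scipy, OpenCV 4.12 (cv2) and the standard library are available. Lean on these libraries where they do the work, as an engineer would, in place of code of your own. Each camera call takes 0.05 s, during which the arm holds its last target.

## Working session

There is one attempt and no reset: what is moved stays moved. The work goes in short steps, Python scripts to look and compute and a tool call to move; the robot and the scene stay as the last step left them, time stands still between calls to the robot, and variables do not carry over. Pictures are saved under pics/ and viewed, and the job is handed in when it is done.

Besides the shell and the picture viewer there is one more tool, called after "Call:" in YAML: its name, and indented under it one key for each argument. step_arm: Moves the arm, as the interface text tells. Its arguments: {"type":"object","properties":{"plan":{"type":"array"},"squeeze":{"type":"number"}},"required":["plan"]}

```bash
mkdir -p pics
cat > h.py <<'E'
import numpy as np, cv2
from bench import ctrl
from scipy.spatial.transform import Rotation as R
def cal(n):
    c=ctrl.calibration(n); f=192/np.tan(np.radians(c['fov_y'])/2)
    return c,f
def proj(n,P):
    c,f=cal(n); P=np.atleast_2d(P)
    p=R.from_rotvec(np.array(c['rvec'])).apply(P)+np.array(c['tvec'])
    s=p[:,:2]/p[:,2:]; r2=(s**2).sum(1,keepdims=True)
    s=s*(1+c['k1']*r2)
    return s*f+[c['cx'],c['cy']]
def ray(n,uv):
    c,f=cal(n); d=(np.array(uv,float)-[c['cx'],c['cy']])/f
    s=d.copy()
    for _ in range(50): s=d/(1+c['k1']*(s@s))
    r=R.from_rotvec(np.array(c['rvec'])).inv()
    return r.apply(-np.array(c['tvec'])), r.apply([s[0],s[1],1])
def atz(n,uv,z):
    o,d=ray(n,uv); return o+d*(z-o[2])/d[2]
def snap(n,fn):
    im=ctrl.get_image(n); cv2.imwrite('pics/'+fn,im[:,:,::-1]); return im
E
python3 - <<'E'
from h import *
for n in('side','top'):
    snap(n,n+'0.png'); c,f=cal(n); print(c,f,ray(n,[256,192]))
print(ctrl.get_state())
E
```

```text
{'fov_y': 55.54348246067834, 'cx': 256.1031700776984, 'cy': 180.00777232296818, 'k1': 0.0203938175673858, 'rvec': array([ 1.27547129, -2.09980963,  1.05800669]), 'tvec': array([0.26181823, 0.46660239, 0.97657355])} 364.5961624956475 (array([-0.32480192,  0.46902667,  0.95628456]), array([ 0.69285226, -0.36400933, -0.62332565]))
{'fov_y': 51.64691812969246, 'cx': 251.25187772026044, 'cy': 191.48636749551568, 'k1': -0.008314809773843433, 'rvec': array([ 2.10711671, -2.15424239,  0.20232587]), 'tvec': array([-0.00559402,  0.61736207,  1.21507763])} 396.75642601990734 (array([ 0.38893634, -0.00560363,  1.30624576]), array([ 0.17795696, -0.0226697 , -0.98385075]))
{'time': 0.1, 'joint_positions': array([ 1.2251128 ,  0.32177895, -0.07010129,  1.45151207,  0.02258683,
        1.37079054, -0.05688812]), 'qd': array([ 0.00036253, -0.00407687,  0.00015426, -0.00258168, -0.00148421,
        0.00145885, -0.00157997]), 'joint_torque': array([-2.37652084e-04, -4.92572987e+01, -4.05902071e-01, -3.13401997e+01,
       -6.41928334e-02,  3.95245990e-02,  7.87042632e-05]), 'position': array([ 0.22863852, -0.6079255 ,  0.20627204]), 'tool_rot': array([-3.08924917e+00, -5.61886625e-01,  5.89045925e-04]), 'ft_force': array([ 0.35225688,  0.10086687, -0.32107051]), 'torque': array([0.03080628, 0.01745735, 0.00771745]), 'grip_width': 1.0032936232201604}
```

View pics/side0.png

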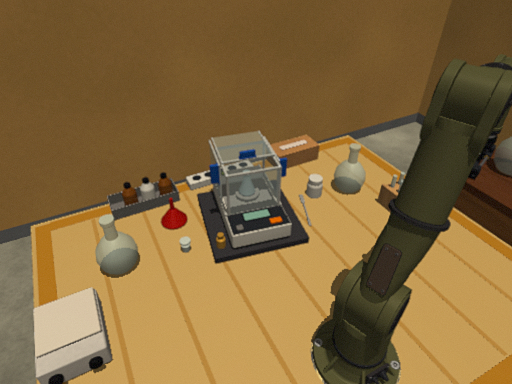

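View pics/top0.png

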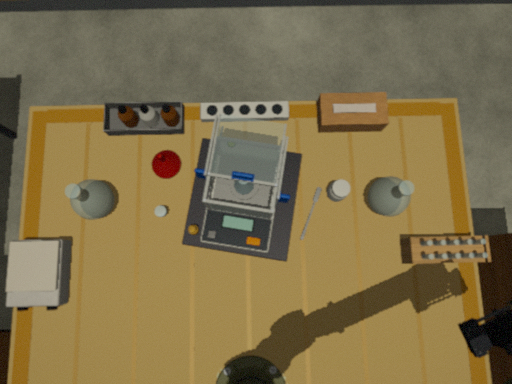

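Run:
```python
from h import *
for n in('side','top'):
  im=ctrl.get_image(n)
  for l in('left_handle','right_handle','top_handle','tare_key_top','power_key','tare_key','weight','balance','flask_a','funnel','jar','scoop','stopper'):
    if n=='side' and l in('scoop','stopper','jar'): continue
    for d in ctrl.cut_out(n,l)[:3]:
        v,u=np.nonzero(d['pixels'])
        print(n,l,round(d['score'],2),np.round(d['rect']),u.mean().round(1),v.mean().round(1),len(u))
```

```text
side left_handle 0.59 [209. 142.  12.  59.] 215.5 171.2 430
side right_handle 0.6 [198. 128. 110. 137.] 248.0 198.9 9677
side right_handle 0.54 [263. 139.  25.  38.] 276.1 163.4 234
side top_handle 0.81 [214. 130.  62.  33.] 241.8 146.9 1417
side tare_key_top 0.42 [271. 217.  11.   8.] 276.3 220.3 58
side tare_key 0.4 [274. 218.   8.   9.] 276.4 220.1 53
side weight 0.52 [217. 231.   7.  17.] 220.9 241.0 127
side weight 0.33 [333. 141.  33.  54.] 350.2 171.7 963
side balance 0.79 [200. 129. 107. 135.] 248.2 198.8 9512
side flask_a 0.95 [ 95. 214.  43.  66.] 114.7 248.4 1648
side flask_a 0.87 [334. 142.  32.  54.] 350.3 171.7 1018
side funnel 0.65 [161. 196.  27.  36.] 173.6 217.5 507
side funnel 0.35 [205. 139.  13.  66.] 215.6 171.8 426
side funnel 0.16 [309. 172.  12.  27.] 314.9 185.9 306
top left_handle 0.71 [209. 115.  78.  70.] 247.2 149.7 4406
top left_handle 0.67 [192. 116.  26.  71.] 208.7 153.2 321
top right_handle 0.57 [278. 142.  11.  59.] 282.3 179.9 232
top right_handle 0.38 [231. 178.  24.  15.] 242.9 186.5 232
top right_handle 0.37 [190. 224.   8.  12.] 193.7 229.8 96
[... 196 characters left out ...]
.58 [246. 236.  14.   7.] 253.5 240.4 91
top tare_key_top 0.54 [192. 116.  25.  71.] 207.7 156.8 296
top power_key 0.56 [205. 233.  10.   5.] 211.6 234.1 43
top weight 0.5 [190. 223.   6.  14.] 193.3 229.0 99
top weight 0.31 [211. 116.  76.  71.] 247.3 149.6 4481
top balance 0.64 [180. 112. 123. 148.] 244.2 189.1 13162
top balance 0.63 [276. 141.  10.  62.] 281.6 180.8 294
top balance 0.24 [209. 111.  74.  75.] 247.0 149.6 4392
top flask_a 0.85 [ 66. 180.  49.  37.] 90.4 198.4 1511
top flask_a 0.75 [368. 178.  43.  37.] 390.1 195.4 1427
top funnel 0.65 [150. 153.  31.  26.] 165.9 164.0 666
top jar 0.56 [326. 178.  23.  24.] 338.9 189.9 357
top scoop 0.61 [299. 186.  23.  53.] 311.4 209.8 181
```

Both pictures show the balance, with blue handles at left, right and top and the orange key at about (253,240) in the top view. I'll measure these by colour and fit the pose.

Run:
```python
from h import *
from scipy.optimize import least_squares
obs={}
for n in('side','top'):
  im=cv2.imread(f'pics/{n}0.png'); hsv=cv2.cvtColor(im,cv2.COLOR_BGR2HSV)
  for nm,lo,hi in(('blue',(105,150,60),(125,255,255)),('orange',(5,225,150),(16,255,255))):
    m=cv2.inRange(hsv,lo,hi); k,_,st,ce=cv2.connectedComponentsWithStats(m)
    for i in range(1,k):
      if st[i,4]>12: print(n,nm,st[i],ce[i].round(1))
  x0,y0,x1,y1=(190,120,320,265) if n=='side' else (175,105,310,265)
  cv2.imwrite(f'pics/{n}0z.png',cv2.resize(im[y0:y1,x0:x1],None,fx=4,fy=4,interpolation=cv2.INTER_CUBIC)[:600])
```

```text
side blue [239 150  16   9 108] [246.9 153.9]
side blue [280 158   7  18  71] [283.1 165.2]
side blue [210 164   9  19 142] [214.1 173.3]
side orange [270 217  12   6  56] [275.2 219.5]
top blue [195 168  10  10  59] [199.5 172.4]
top blue [232 172  22   9 128] [242.5 175.8]
top blue [279 194  11   8  64] [284.3 197.4]
```

View pics/top0z.png

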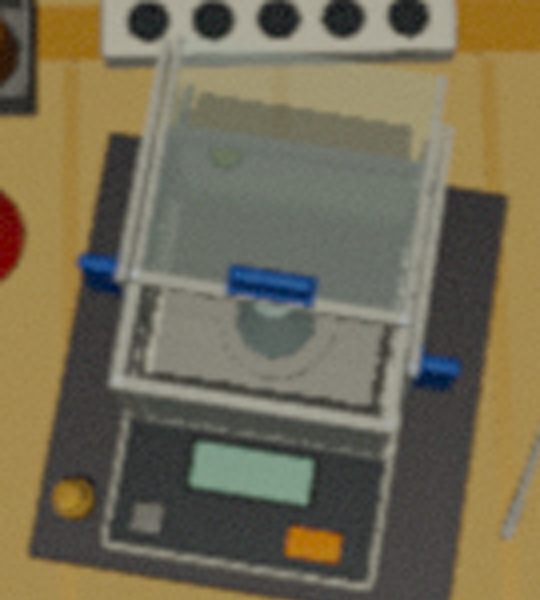

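View pics/side0z.png

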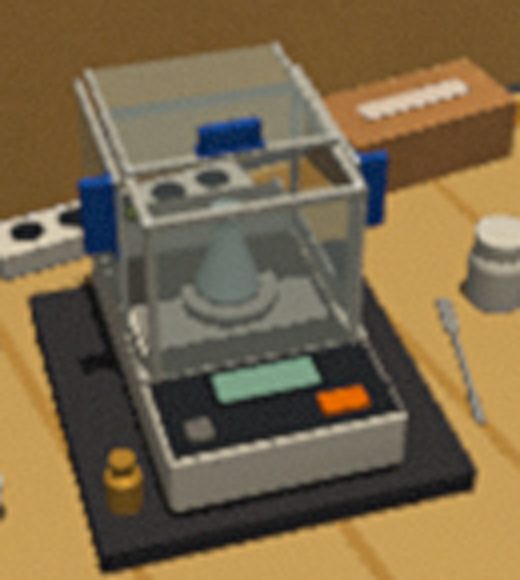

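```bash
cat > fit.py <<'E'
from h import *
from scipy.optimize import least_squares
def W(p,P):
    c,s=np.cos(p[2]),np.sin(p[2]); P=np.atleast_2d(P)
    return np.c_[p[0]+c*P[:,0]-s*P[:,1],p[1]+s*P[:,0]+c*P[:,1],P[:,2]]
def box(c,h): return np.array([[c[0]+a*h[0],c[1]+b*h[1],c[2]+d*h[2]] for a in(-1,1) for b in(-1,1) for d in(-1,1)])
def hc(n,P):
    h=cv2.convexHull(proj(n,P).astype(np.float32)); m=cv2.moments(h); return np.array([m['m10'],m['m01']])/m['m00']
H={'l':((-.052,.12,.229),(.006,.015,.038)),'r':((-.052,-.12,.229),(.006,.015,.038)),'t':((-.052,0,.288),(.006,.028,.013))}
H['l']=((-.052,.118,.229),(.006,.015,.038));H['r']=((-.052,-.118,.229),(.006,.015,.038))
def hp(p,k,q):
    c,h=H[k]; return W(p,box((c[0]+q,c[1],c[2]),h))
pts=[('top',(202.3,138),(.17,.18,.03)),('top',(301.5,154),(.17,-.18,.03)),('top',(182.2,243),(-.17,.18,.03)),
('top',(252.9,240.9),(-.138,-.055,.108)),('top',(211.4,233.9),(-.138,.072,.108)),
('side',(275.4,219.7),(-.138,-.055,.108)),('side',(239.1,226.9),(-.138,.072,.108)),('side',(197.9,193.9),(.17,.18,.03)),('side',(308.1,237.1),(-.17,-.18,.03))]
bl=[('side','t',(246.9,153.9)),('side','r',(283.1,165.2)),('side','l',(214.1,173.3)),('top','l',(199.5,172.4)),('top','t',(242.5,175.8)),('top','r',(284.3,197.4))]
# slab 360x340: try both
def run(sx,sy,vb=1):
    def f(x):
        r=[]
        for n,uv,P in pts:
            P=np.array(P)
            if P[2]<.05: P=np.array([np.sign(P[0])*sx,np.sign(P[1])*sy,.03])
            r.append(proj(n,W(x,P))[0]-uv)
        for n,k,uv in bl: r.append(hc(n,hp(x,k,x[3+'lrt'.index(k)]))-uv)
        return np.concatenate(r)
    s=least_squares(f,[.55,0,-.15,.05,.05,.05],loss='soft_l1'); 
    print(sx,s.x.round(4),s.cost); print(f(s.x).reshape(-1,2).round(1).tolist()); return s.x
if __name__=='__main__':
    run(.17,.18); x=run(.18,.17)
    for k in 'lrt': print(k,hp(x,k,x[3+'lrt'.index(k)]).mean(0).round(4))
    print(W(x,[(-.138,-.055,.108),(-.138,.072,.108)]).round(4))
E
python3 fit.py
```

```text
0.17 [ 0.6024  0.0092 -0.1843  0.0698  0.0387  0.0683] 24.28068811354137
[[-4.4, 1.5], [2.9, 2.4], [-4.0, -2.7], [-0.2, 0.0], [-0.4, 0.2], [0.7, -0.9], [1.0, -0.6], [-3.0, 0.8], [3.5, -3.1], [0.7, -0.6], [-0.7, 1.3], [0.5, -0.6], [1.1, 0.1], [-0.4, -0.6], [-1.2, -0.4]]Traceback (most recent call last):
  File "fit.py", line 30, in <module>
    run(.17,.18); x=run(.18,.17)
                    ~~~^^^^^^^^^
  File "fit.py", line 27, in run
    s=least_squares(f,[.55,0,-.15,.05,.05,.05],loss='soft_l1');
    return func(*args, **kwargs)
    result = trf(vector_fun.fun, vector_fun.jac, x0, f0, J0, lb, ub, ftol, xtol,
                 gtol, max_nfev, x_scale, loss_function, tr_solver,
                 tr_options.copy(), verbose, callback=callback_wrapped)
    return trf_no_bounds(
        fun, jac, x0, f0, J0, ftol, xtol, gtol, max_nfev, x_scale,
        loss_function, tr_solver, tr_options, verbose, callback=callback)
    J = jac(x)
    self._update_jac()
    ~~~~~~~~~~~~~~~~^^
    self.J = self.jac_wrapped(xp_copy(self.x), f0=self.f)
             ~~~~~~~~~~~~~~~~^^^^^^^^^^^^^^^^^^^^^^^^^^
[... 499 characters left out ...]
 [f_eval - f0 for f_eval in f_evals]
                                    ^^^^^^^
    f = np.atleast_1d(self.fun(x, *self.args, **self.kwargs))
                      ~~~~~~~~^^^^^^^^^^^^^^^^^^^^^^^^^^^^^^
    return np.atleast_1d(self.fun(x))
                         ~~~~~~~~^^^
    return self.f(x, *self.args, **self.kwargs)
           ~~~~~~^^^^^^^^^^^^^^^^^^^^^^^^^^^^^^
  File "fit.py", line 24, in f
    r.append(proj(n,W(x,P))[0]-uv)
             ~~~~^^^^^^^^^^
  File "h.py", line 8, in proj
    c,f=cal(n); P=np.atleast_2d(P)
        ~~~^^^
  File "h.py", line 5, in cal
    c=ctrl.calibration(n); f=192/np.tan(np.radians(c['fov_y'])/2)
ValueError: time passes only in moves, steps and waits
```

```bash
python3 - <<'E'
s=open('h.py').read()
s=s.replace("def cal(n):\n    c=ctrl.calibration(n);","_C={}\ndef cal(n):\n    if n not in _C: _C[n]=ctrl.calibration(n)\n    c=_C[n];")
open('h.py','w').write(s)
E
python3 fit.py
```

```text
0.17 [ 0.6024  0.0092 -0.1843  0.0698  0.0387  0.0683] 24.28068811354137
[[-4.4, 1.5], [2.9, 2.4], [-4.0, -2.7], [-0.2, 0.0], [-0.4, 0.2], [0.7, -0.9], [1.0, -0.6], [-3.0, 0.8], [3.5, -3.1], [0.7, -0.6], [-0.7, 1.3], [0.5, -0.6], [1.1, 0.1], [-0.4, -0.6], [-1.2, -0.4]]
0.18 [ 0.602   0.0094 -0.1889  0.0684  0.0405  0.0669] 8.116305761380872
[[-0.7, -0.9], [0.5, -0.5], [-1.8, 0.8], [-0.5, 0.2], [-0.6, 0.2], [0.6, -0.7], [0.8, -0.5], [-0.8, -1.3], [1.9, -0.3], [0.9, -0.3], [-0.8, 1.1], [0.6, -0.4], [1.0, 0.5], [-0.6, 0.1], [-1.2, -0.7]]
l [0.6403 0.1222 0.229 ]
r [ 0.5686 -0.1043  0.229 ]
t [0.6167 0.0066 0.288 ]
[[ 0.4561 -0.0187  0.108 ]
 [ 0.48    0.106   0.108 ]]
```

```bash
cat > go.py <<'E'
from fit import *
import sys
p=np.array([.602,.0093,-.187])
def goal(b,tare=False):
    # b: balance x,y, fingertip height
    w=W(p,[b[0],b[1],b[2]+.014])[0]
    a=p[2]+(np.pi/2 if tare else 0)
    y=np.array([np.cos(a),np.sin(a),0]); z=np.array([0,0,-1.]); x=np.cross(y,z)
    return w,np.c_[x,y,z]
def rel(b,tare=False):
    s=ctrl.get_state(); w,M=goal(b,tare); R0=R.from_rotvec(s['tool_rot'])
    print('pos',s['position'].round(4),'F',s['ft_force'].round(2),'t',round(s['time'],2))
    print('goal',w.round(4),'turn',(R0.inv()*R.from_matrix(M)).as_rotvec().round(4),'shift',R0.inv().apply(w-s['position']).round(4))
def where():
    s=ctrl.get_state(); c,n=np.cos(p[2]),np.sin(p[2]); d=s['position'][:2]-p[:2]
    f=s['ft_force']; print('bal',np.round([c*d[0]+n*d[1],-n*d[0]+c*d[1],s['position'][2]-.014],4),'Fb',np.round([c*f[0]+n*f[1],-n*f[0]+c*f[1],f[2]],2),'t',round(s['time'],2),'j',s['joint_positions'].round(2), 'g',round(s['grip_width'],3))
E
python3 -c "
from go import *
rel((.04,-.124,.40));print(atz('top',(390,196),.1),atz('top',(339,190),.085))"
```

```text
pos [ 0.2288 -0.6084  0.2073] F [-0.09  0.15  0.12] t 1.35
goal [ 0.6182 -0.12    0.414 ] turn [ 1.0000e-04  1.0000e-04 -1.0241e+00] shift [ 0.5365 -0.3201 -0.2068]
[ 0.58562265 -0.44775245  0.1       ] [ 0.6106075  -0.29426915  0.085     ]
```

Call:
step_arm:
  plan:
    - [[0,0,0],[0,0,-0.06],255]
    - [[0,0,0],[0,0,-0.12],255]
    - [[0,0,0],[0,0,-0.18],255]
    - [[0,0,-0.1],[0.03,-0.02,-0.207],255]
    - [[0,0,-0.25],[0.08,-0.05,-0.207],255]
    - [[0,0,-0.4],[0.13,-0.08,-0.207],255]
    - [[0,0,-0.55],[0.18,-0.11,-0.207],255]
    - [[0,0,-0.7],[0.23,-0.14,-0.207],255]
    - [[0,0,-0.85],[0.28,-0.17,-0.207],255]
    - [[0,0,-1.0],[0.33,-0.2,-0.207],255]

```text
time: 2.6
position: [0.4682, -0.3034, 0.4146]
tool_rot: [2.438, 1.98, -0.0]
ft_force: [1.5, -0.9, -0.2]
grip_width: 0.019
```

```bash
python3 -c "
from go import *
rel((.04,-.124,.40));where()"
```

```text
pos [ 0.4682 -0.3034  0.4146] F [ 1.47 -0.87 -0.22] t 2.6
goal [ 0.6182 -0.12    0.414 ] turn [ 0.0006  0.0007 -0.0193] shift [0.2103 0.1093 0.0005]
bal [-0.0734 -0.3322  0.4006] Fb [ 1.6  -0.58 -0.22] t 2.6 j [ 0.87  0.13 -0.4   1.28  0.05  1.74  0.28] g 0.019
```

Call:
step_arm:
  plan:
    - [[0,0,-0.02],[0.05,0.026,0],255]
    - [[0,0,-0.02],[0.1,0.052,0],255]
    - [[0,0,-0.02],[0.15,0.078,0],255]
    - [[0,0,-0.02],[0.19,0.1,0],255]
    - [[0,0,-0.02],[0.21,0.109,0.02],255]
    - [[0,0,-0.02],[0.21,0.109,0.06],255]
    - [[0,0,-0.02],[0.21,0.109,0.1],255]
    - [[0,0,-0.02],[0.21,0.109,0.13],255]
    - [[0,0,-0.02],[0.21,0.109,0.15],255]
    - [[0,0,-0.02],[0.21,0.109,0.165],255]

```text
time: 3.85
position: [0.6165, -0.1239, 0.2471]
tool_rot: [-2.424, -1.996, 0.003]
ft_force: [-0.2, 0.5, 0.2]
grip_width: 0.008
```

```bash
python3 -c "
from go import *
rel((-.03,-.122,.235));where();snap('top','t1.png');snap('side','s1.png')
for n in('side','top'):
  im=cv2.imread(f'pics/{n[0]}1.png');x0,y0=(190,110) if n=='side' else (175,105)
  cv2.imwrite(f'pics/{n[0]}1z.png',cv2.resize(im[y0:y0+150,x0:x0+135],None,fx=4,fy=4,interpolation=cv2.INTER_CUBIC))
"
```

```text
pos [ 0.6165 -0.1239  0.2471] F [-0.18  0.48  0.17] t 3.85
goal [ 0.5498 -0.105   0.249 ] turn [-0.0022  0.001  -0.006 ] shift [ 0.0058 -0.069  -0.0017]
bal [ 0.039  -0.1282  0.2331] Fb [-0.27  0.44  0.17] t 3.85 j [ 0.58  0.31 -0.54  1.43  0.16  1.45 -0.15] g 0.008
```

View pics/t1z.png

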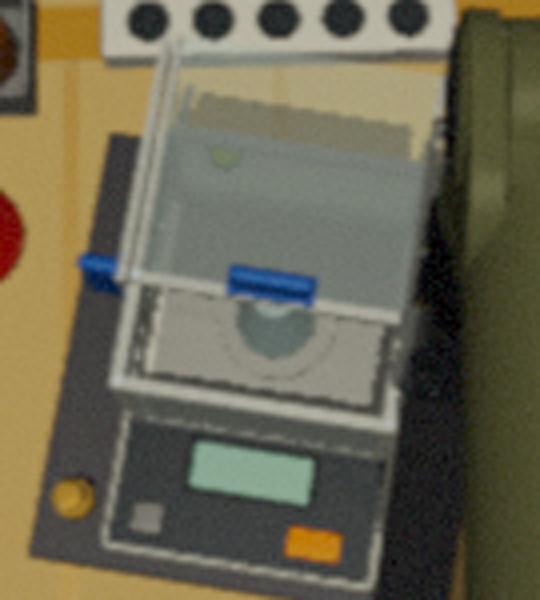

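View pics/s1z.png

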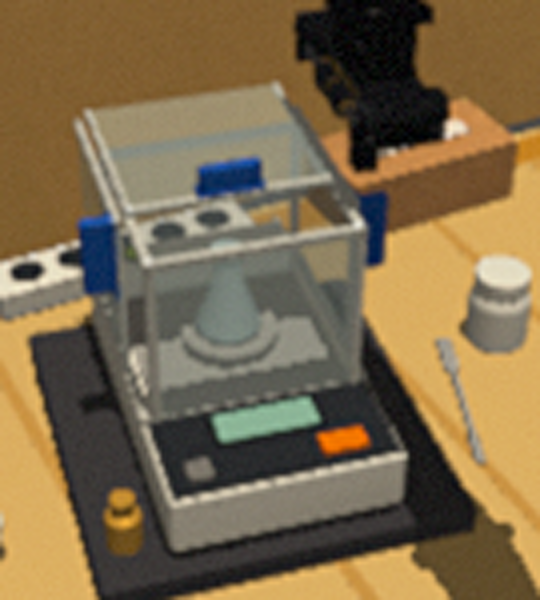

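```bash
python3 -c "
from go import *
print((proj('side',[[0.6165,-.1239,.233]])-[190,110])*4)
print((proj('side',hp(p,'r',.04))-[190,110])*4)"
```

```text
[[360.78475475 190.24698673]]
[[385.53459153 262.30518988]
 [390.25179642 190.99980897]
 [353.89614325 267.94606558]
 [357.48911061 196.45016512]
 [380.82201032 254.80285419]
 [385.33707133 183.74580133]
 [349.38185346 260.36393899]
 [352.78668444 189.11621527]]
```

```bash
python3 -c "
from go import *
im=cv2.imread('pics/s1.png')[100:180,250:320]
cv2.imwrite('pics/s1zz.png',cv2.resize(im,None,fx=7,fy=7,interpolation=cv2.INTER_CUBIC))
for z in(.233,.247,.27,.3): print(z,((proj('side',[[0.6165,-.1239,z]])-[250,100])*7).round())"
```

```text
0.233 [[211. 403.]]
0.247 [[213. 380.]]
0.27 [[215. 342.]]
0.3 [[217. 291.]]
```

View pics/s1zz.png

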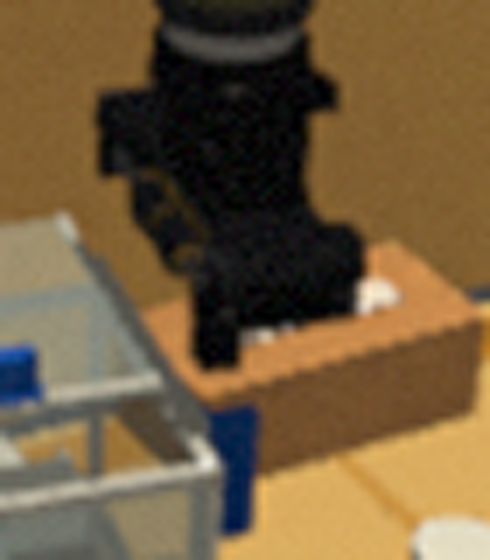

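```bash
python3 -c "
from go import *
where()
for i in range(4): ctrl.get_image('top')
where()
snap('side','s2.png');where()
im=cv2.imread('pics/s2.png')[100:180,250:320]
cv2.imwrite('pics/s2zz.png',cv2.resize(im,None,fx=7,fy=7,interpolation=cv2.INTER_CUBIC))
s=ctrl.get_state()
for l in (-.02,0,.014,.03,.05): print(l,((proj('side',[s['position']+[0,0,-l]])-[250,100])*7).round())"
```

```text
bal [ 0.0387 -0.1277  0.2329] Fb [0.26 0.09 0.59] t 3.95 j [ 0.58  0.31 -0.54  1.43  0.16  1.45 -0.15] g 0.005
bal [ 0.0406 -0.1266  0.2363] Fb [ 0.41 -0.32  0.37] t 4.15 j [ 0.58  0.31 -0.54  1.42  0.16  1.45 -0.15] g 0.001
bal [ 0.0406 -0.1265  0.2364] Fb [-0.65 -0.01 -1.09] t 4.2 j [ 0.58  0.31 -0.54  1.42  0.16  1.45 -0.15] g 0.007
-0.02 [[210. 340.]]
0 [[209. 373.]]
0.014 [[208. 396.]]
0.03 [[206. 422.]]
0.05 [[205. 454.]]
```

View pics/s2zz.png

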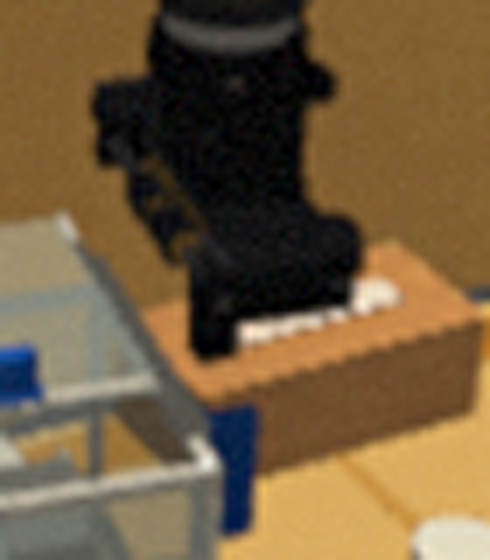

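```bash
python3 -c "
from go import *
snap('top','t2.png')
a=cv2.imread('pics/s2.png')[85:165,255:315]; b=cv2.imread('pics/t2.png')[140:220,265:325]
f=lambda i:(255*(np.clip(cv2.resize(i,None,fx=6.5,fy=6.5,interpolation=cv2.INTER_CUBIC)/255.,0,1)**.4)).astype(np.uint8)
cv2.imwrite('pics/ab.png',np.hstack([f(a),f(b)]))
s=ctrl.get_state();Rm=R.from_rotvec(s['tool_rot'])
for q in [(0,0,0),(0,0,.014),(0,.015,.014),(0,-.015,.014),(0,.095,-.056),(0,-.095,-.056),(.037,0,-.056),(-.037,0,-.056)]:
  P=s['position']+Rm.apply(q); print(q,((proj('side',[P])-[255,85])*6.5).round(),((proj('top',[P])-[265,140])*6.5).round()+[390,0])
"
```

```text
(0, 0, 0) [[161. 444.]] [[550. 243.]]
(0, 0, 0.014) [[160. 466.]] [[547. 250.]]
(0, 0.015, 0.014) [[151. 452.]] [[552. 216.]]
(0, -0.015, 0.014) [[169. 480.]] [[541. 284.]]
(0, 0.095, -0.056) [[110. 275.]] [[599. -13.]]
(0, -0.095, -0.056) [[229. 448.]] [[528. 447.]]
(0.037, 0, -0.056) [[101. 366.]] [[473. 198.]]
(-0.037, 0, -0.056) [[230. 347.]] [[656. 228.]]
```

View pics/ab.png

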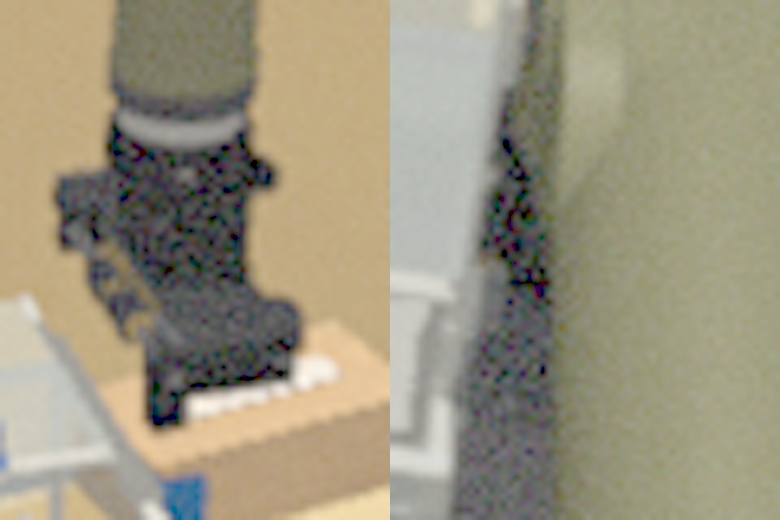

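Call:
step_arm:
  plan:
    - [[0,0,0],[0.003,0,0.008],255]
    - [[0,0,0],[0.003,0,0.016],255]
    - [[0,0,0],[0.003,-0.01,0.016],255]
    - [[0,0,0],[0.003,-0.02,0.016],255]
    - [[0,0,0],[0.003,-0.026,0.016],255]
    - [[0,0,0],[0.003,-0.031,0.016],255]
    - [[0,0,0],[0.003,-0.036,0.016],255]
    - [[0,0,0],[0.003,-0.041,0.016],255]
    - [[0,0,0],[0.003,-0.046,0.016],255]
    - [[0,0,0],[0.003,-0.051,0.016],255]

```text
time: 5.5
position: [0.5683, -0.11, 0.2334]
tool_rot: [2.423, 1.999, 0.0]
ft_force: [0.9, 0.1, -0.2]
grip_width: 0.004
```

```bash
python3 -c "
from go import *
where();snap('side','s3.png');where()
a=cv2.imread('pics/s3.png')[85:180,205:315]
cv2.imwrite('pics/s3z.png',cv2.resize(a,None,fx=6,fy=6,interpolation=cv2.INTER_CUBIC))
"
```

```text
bal [-0.0109 -0.1235  0.2194] Fb [ 0.81  0.28 -0.22] t 5.5 j [ 0.62  0.2  -0.55  1.58  0.1   1.39 -0.13] g 0.004
bal [-0.0116 -0.1234  0.2194] Fb [-1.01 -0.35 -0.32] t 5.55 j [ 0.62  0.2  -0.55  1.58  0.1   1.39 -0.13] g 0.004
```

View pics/s3z.png

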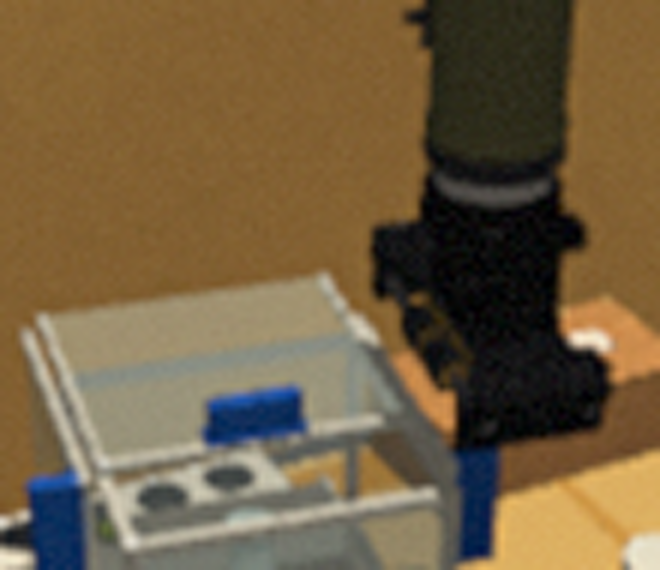

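```bash
cat >> go.py <<'E'
def blobs(fn):
    im=cv2.imread('pics/'+fn); m=cv2.inRange(cv2.cvtColor(im,cv2.COLOR_BGR2HSV),(105,150,60),(125,255,255))
    k,_,st,ce=cv2.connectedComponentsWithStats(m)
    return [(st[i].tolist(),ce[i].round(1).tolist()) for i in range(1,k) if st[i,4]>12]
def pred(n,k,q):
    P=proj(n,hp(p,k,q)); return P.min(0).round(1),P.max(0).round(1),hc(n,hp(p,k,q)).round(1)
E
python3 -c "
from go import *
for f in('side0.png','s2.png','s3.png'): print(blobs(f))
for q in(.04,.02,0): print(q,pred('side','r',q))"
```

```text
[([239, 150, 16, 9, 108], [246.9, 153.9]), ([280, 158, 7, 18, 71], [283.1, 165.2]), ([210, 164, 9, 19, 142], [214.1, 173.3])]
[([239, 150, 16, 9, 108], [246.9, 153.9]), ([280, 159, 6, 17, 66], [283.0, 165.5]), ([210, 164, 9, 19, 144], [214.1, 173.4])]
[([239, 150, 16, 9, 108], [246.9, 153.9]), ([282, 160, 5, 18, 79], [283.8, 168.0]), ([210, 164, 9, 19, 143], [214.1, 173.3])]
0.04 (array([277.3, 155.9]), array([287.6, 177. ]), array([282.4, 166.4]))
0.02 (array([279.2, 159. ]), array([289.7, 180.2]), array([284.4, 169.5]))
0 (array([281.2, 162.1]), array([291.8, 183.5]), array([286.4, 172.7]))
```

Call:
step_arm:
  plan:
    - [[0,0,0],[0,-0.002,0],255]
    - [[0,0,0],[0,-0.004,0],255]
    - [[0,0,0],[0,-0.006,0],255]
    - [[0,0,0],[0,-0.008,0],255]
    - [[0,0,0],[0,-0.01,0],255]
    - [[0,0,0],[0,-0.012,0],255]
    - [[0,0,0],[0,-0.0135,0],255]
    - [[0,0,0],[0,-0.015,0],255]
    - [[0,0,0],[0,-0.0165,0],255]
    - [[0,0,0],[0,-0.018,0],255]

```text
time: 6.8
position: [0.5506, -0.1064, 0.2332]
tool_rot: [2.423, 2.0, -0.0]
ft_force: [1.2, -0.9, 1.4]
grip_width: 0.006
```

```bash
python3 -c "
from go import *
where();snap('side','s4.png');where();print(blobs('s4.png'))"
```

```text
bal [-0.029  -0.1233  0.2192] Fb [ 1.32 -0.67  1.38] t 6.8 j [ 0.64  0.16 -0.55  1.62  0.08  1.39 -0.11] g 0.006
bal [-0.0292 -0.1233  0.2192] Fb [1.03 0.11 0.38] t 6.85 j [ 0.64  0.15 -0.55  1.62  0.08  1.39 -0.11] g 0.004
[([239, 150, 16, 9, 107], [246.9, 153.9]), ([283, 163, 7, 18, 95], [285.4, 171.2]), ([210, 164, 9, 19, 144], [214.1, 173.3])]
```

Call:
step_arm:
  plan:
    - [[0,0,0],[0,-0.001,0],255]
    - [[0,0,0],[0,-0.002,0],255]
    - [[0,0,0],[0,-0.003,0],255]
    - [[0,0,0],[0,-0.004,0],255]
    - [[0,0,0],[0,-0.005,0],255]
    - [[0,0,0],[0,-0.0055,0],255]
    - [[0,0,0],[0,-0.006,0],255]
    - [[0,0,0],[0,-0.0065,0],255]
    - [[0,0,0],[0,-0.007,0],255]
    - [[0,0,0],[0,-0.007,0],255]

```text
time: 8.1
position: [0.5448, -0.1053, 0.2332]
tool_rot: [2.422, 1.998, 0.003]
ft_force: [6.4, -1.2, -2.5]
grip_width: 0.005
```

```bash
python3 -c "
from go import *
where();snap('side','s5.png');where();print(blobs('s5.png'))"
```

```text
bal [-0.0349 -0.1233  0.2192] Fb [ 6.54 -0.01 -2.55] t 8.1 j [ 0.64  0.14 -0.55  1.64  0.07  1.38 -0.11] g 0.005
bal [-0.0348 -0.1233  0.2192] Fb [ 5.04 -0.94 -3.3 ] t 8.15 j [ 0.64  0.14 -0.55  1.64  0.07  1.38 -0.11] g 0.008
[([239, 150, 16, 9, 107], [246.9, 153.9]), ([210, 164, 9, 19, 144], [214.1, 173.3]), ([283, 164, 7, 18, 91], [286.0, 172.2])]
```

Call:
step_arm:
  plan:
    - [[0,0,0],[0,-0.0005,0],255]
    - [[0,0,0],[0,-0.001,0],255]
    - [[0,0,0],[0,-0.0015,0],255]
    - [[0,0,0],[0,-0.002,0],255]
    - [[0,0,0],[0,-0.002,0],255]
    - [[0,0,0],[0,-0.002,0],255]
    - [[0,0,0],[0,-0.002,0],255]
    - [[0,0,0],[0,-0.002,0],255]
    - [[0,0,0],[0,-0.002,0],255]
    - [[0,0,0],[0,-0.002,0],255]

```text
time: 9.4
position: [0.5449, -0.1054, 0.2333]
tool_rot: [2.419, 1.996, 0.008]
ft_force: [11.6, -2.2, -5.5]
grip_width: 0.009
```

```bash
python3 -c "
from go import *
where();rel((.06,0,.36))"
```

```text
bal [-0.0348 -0.1233  0.2193] Fb [11.83 -0.03 -5.47] t 9.4 j [ 0.65  0.14 -0.55  1.64  0.07  1.38 -0.1 ] g 0.009
pos [ 0.5449 -0.1054  0.2333] F [11.62 -2.23 -5.47] t 9.4
goal [ 0.661  -0.0019  0.374 ] turn [ 0.0069 -0.0006 -0.004 ] shift [ 0.1237  0.0953 -0.14  ]
```

Call:
step_arm:
  plan:
    - [[0,0,0],[0,0.01,0],255]
    - [[0,0,0],[0,0.03,0],255]
    - [[0,0,0],[0,0.05,-0.04],255]
    - [[0,0,0],[0,0.07,-0.09],255]
    - [[0,0,0],[0,0.09,-0.14],255]
    - [[0,0,0],[0.03,0.098,-0.14],255]
    - [[0,0,0],[0.07,0.098,-0.14],255]
    - [[0,0,0],[0.1,0.098,-0.14],255]
    - [[0,0,0],[0.124,0.098,-0.14],255]
    - [[0,0,0],[0.124,0.098,-0.14],255]

```text
time: 10.65
position: [0.661, 0.0014, 0.3728]
tool_rot: [-2.416, -2.004, 0.001]
ft_force: [0.1, -0.1, -0.1]
grip_width: 0.008
```

```bash
python3 -c "
from go import *
where();rel((.06,0,.285));snap('side','s6.png');print(blobs('s6.png'))"
```

```text
bal [0.0594 0.0032 0.3588] Fb [ 0.07 -0.1  -0.1 ] t 10.65 j [ 0.35  0.39 -0.59  1.09  0.21  1.72 -0.36] g 0.008
pos [0.661  0.0014 0.3728] F [ 0.05 -0.12 -0.1 ] t 10.65
goal [ 0.661  -0.0019  0.299 ] turn [-0.0025 -0.0009  0.0008] shift [-0.0033  0.0007  0.0737]
[([239, 150, 16, 9, 100], [246.9, 154.0]), ([210, 164, 9, 19, 144], [214.1, 173.3]), ([283, 164, 7, 18, 95], [286.0, 172.1])]
```

Right door stays shut. Descend behind the top handle.

Call:
step_arm:
  plan:
    - [[0,0,0],[-0.002,0,0.015],255]
    - [[0,0,0],[-0.002,0,0.03],255]
    - [[0,0,0],[-0.002,0,0.04],255]
    - [[0,0,0],[-0.002,0,0.05],255]
    - [[0,0,0],[-0.002,0,0.058],255]
    - [[0,0,0],[-0.002,0,0.064],255]
    - [[0,0,0],[-0.002,0,0.068],255]
    - [[0,0,0],[-0.002,0,0.072],255]
    - [[0,0,0],[-0.002,0,0.074],255]
    - [[0,0,0],[-0.002,0,0.074],255]

```text
time: 11.95
position: [0.6612, -0.0036, 0.2992]
tool_rot: [2.423, 1.999, -0.0]
ft_force: [0.6, 0.7, -0.8]
grip_width: 0.011
```

```bash
python3 -c "
from go import *
where();snap('side','s7.png');print(blobs('s7.png'))
a=cv2.imread('pics/s7.png')[85:180,205:315]
cv2.imwrite('pics/s7z.png',cv2.resize(a,None,fx=6,fy=6,interpolation=cv2.INTER_CUBIC))
s=ctrl.get_state()
for l in (-.02,0,.014): print(l,((proj('side',[s['position']+[0,0,-l]])-[205,85])*6).round())"
```

```text
bal [ 0.0606 -0.0016  0.2852] Fb [ 0.47  0.81 -0.8 ] t 11.95 j [ 0.39  0.38 -0.59  1.25  0.21  1.57 -0.36] g 0.011
[([239, 150, 16, 9, 101], [246.9, 154.0]), ([210, 164, 9, 19, 143], [214.1, 173.3]), ([283, 164, 7, 18, 96], [286.0, 172.1])]
-0.02 [[237. 324.]]
0 [[238. 354.]]
0.014 [[238. 374.]]
```

View pics/s7z.png

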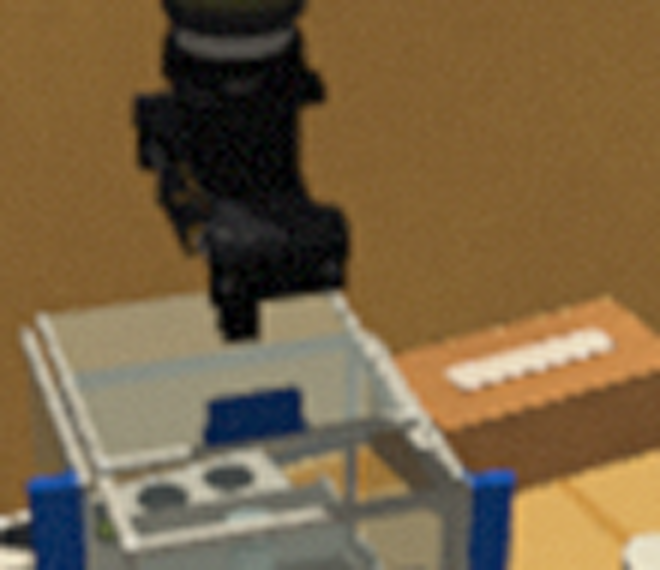

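Call:
step_arm:
  plan:
    - [[0,0,0],[0,0,0.001],255]
    - [[0,0,0],[0,0,0.002],255]
    - [[0,0,0],[0,0,0.003],255]
    - [[0,0,0],[0,0,0.004],255]
    - [[0,0,0],[0,-0.004,0.005],255]
    - [[0,0,0],[0,-0.008,0.006],255]
    - [[0,0,0],[0,-0.012,0.007],255]
    - [[0,0,0],[0,-0.016,0.007],255]
    - [[0,0,0],[0,-0.018,0.007],255]
    - [[0,0,0],[0,-0.018,0.007],255]

```text
time: 13.25
position: [0.6435, -0.0002, 0.2924]
tool_rot: [2.423, 1.999, 0.0]
ft_force: [0.4, -0.1, -0.3]
grip_width: 0.007
```

```bash
python3 -c "
from go import *
where();snap('side','s8.png');print(blobs('s8.png'))
a=cv2.imread('pics/s8.png')[85:180,205:315]
cv2.imwrite('pics/s8z.png',cv2.resize(a,None,fx=6,fy=6,interpolation=cv2.INTER_CUBIC))
s=ctrl.get_state()
for l in (-.02,0,.014): print(l,((proj('side',[s['position']+[0,0,-l]])-[205,85])*6).round())
print(((proj('side',hp(p,'t',.067))-[205,85])*6).round())"
```

```text
bal [ 0.0425 -0.0016  0.2784] Fb [ 0.36 -0.02 -0.32] t 13.25 j [ 0.41  0.34 -0.6   1.31  0.19  1.55 -0.36] g 0.007
[([240, 150, 15, 9, 99], [247.0, 154.0]), ([210, 164, 9, 19, 141], [214.1, 173.3]), ([283, 164, 7, 18, 94], [286.1, 172.1])]
-0.02 [[246. 350.]]
0 [[246. 380.]]
0.014 [[247. 400.]]
[[307. 429.]
 [307. 390.]
 [212. 444.]
 [211. 405.]
 [301. 418.]
 [301. 379.]
 [207. 433.]
 [206. 394.]]
```

View pics/s8z.png

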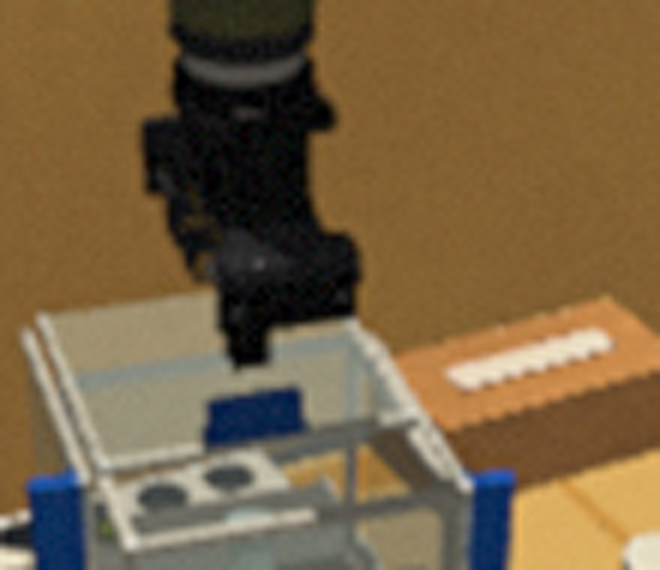

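Call:
step_arm:
  plan:
    - [[0,0,0],[0,0,0.001],255]
    - [[0,0,0],[0,0,0.002],255]
    - [[0,0,0],[0,0,0.003],255]
    - [[0,0,0],[0,0,0.004],255]
    - [[0,0,0],[0,0,0.005],255]
    - [[0,0,0],[0,0,0.006],255]
    - [[0,0,0],[0,0,0.006],255]
    - [[0,0,0],[0,0,0.006],255]
    - [[0,0,0],[0,0,0.006],255]
    - [[0,0,0],[0,0,0.006],255]

```text
time: 14.55
position: [0.6435, -0.0001, 0.2862]
tool_rot: [2.423, 1.999, -0.0]
ft_force: [0.2, -0.2, 0.3]
grip_width: 0.012
```

```bash
python3 -c "
from go import *
where();snap('side','s9.png');where()
a=cv2.imread('pics/s9.png')[85:180,205:315]
cv2.imwrite('pics/s9z.png',cv2.resize(a,None,fx=6,fy=6,interpolation=cv2.INTER_CUBIC))"
```

```text
bal [ 0.0426 -0.0016  0.2722] Fb [ 0.24 -0.15  0.33] t 14.55 j [ 0.41  0.34 -0.6   1.32  0.19  1.53 -0.36] g 0.012
bal [ 0.0426 -0.0016  0.2723] Fb [0.47 0.62 0.48] t 14.6 j [ 0.41  0.34 -0.6   1.32  0.19  1.53 -0.36] g 0.008
```

View pics/s9z.png

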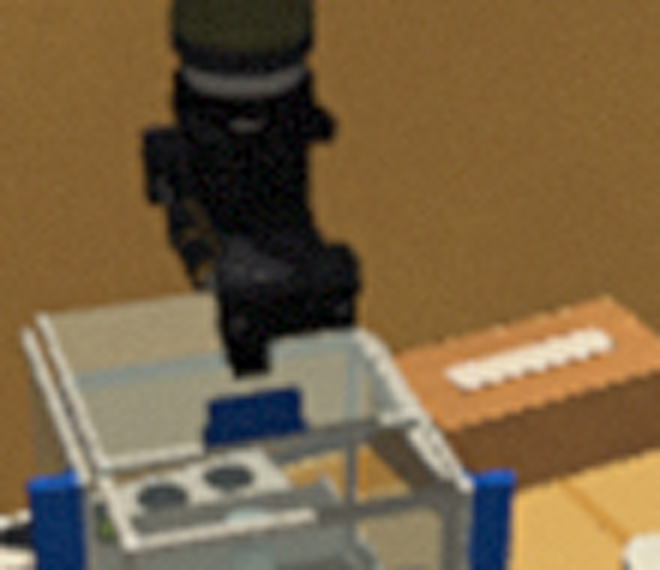

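Call:
step_arm:
  plan:
    - [[0,0,0],[0,0,0.001],255]
    - [[0,0,0],[0,0,0.002],255]
    - [[0,0,0],[0,0,0.003],255]
    - [[0,0,0],[0,0,0.004],255]
    - [[0,0,0],[0,0,0.005],255]
    - [[0,0,0],[0,0,0.006],255]
    - [[0,0,0],[0,0,0.007],255]
    - [[0,0,0],[0,0,0.008],255]
    - [[0,0,0],[0,0,0.008],255]
    - [[0,0,0],[0,0,0.008],255]

```text
time: 15.85
position: [0.6435, -0.0002, 0.2783]
tool_rot: [2.423, 1.999, -0.0]
ft_force: [0.2, 0.2, -0.2]
grip_width: 0.005
```

```bash
python3 -c "
from go import *
where();snap('side','s10.png');where()
a=cv2.imread('pics/s10.png')[85:180,205:315]
cv2.imwrite('pics/s10z.png',cv2.resize(a,None,fx=6,fy=6,interpolation=cv2.INTER_CUBIC))"
```

```text
bal [ 0.0426 -0.0016  0.2643] Fb [ 0.12  0.24 -0.18] t 15.85 j [ 0.41  0.34 -0.6   1.34  0.19  1.52 -0.36] g 0.005
bal [ 0.0426 -0.0016  0.2643] Fb [-1.05  0.3   0.42] t 15.9 j [ 0.41  0.34 -0.6   1.34  0.19  1.52 -0.36] g 0.005
```

View pics/s10z.png

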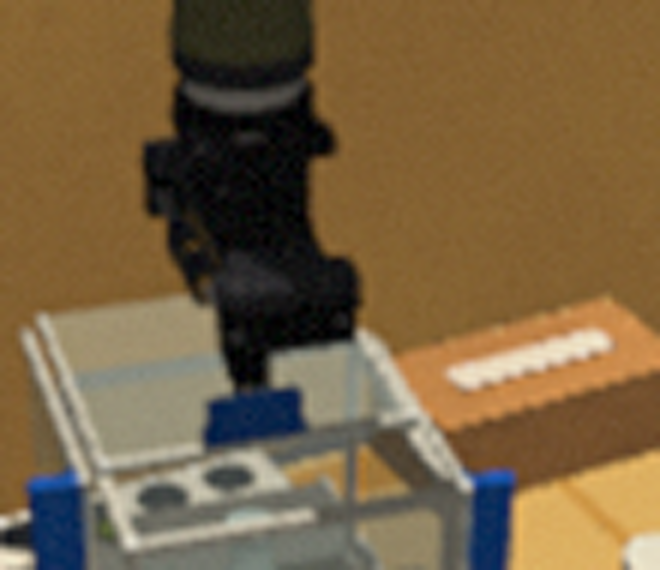

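Call:
step_arm:
  plan:
    - [[0,0,0],[0,-0.004,0.001],255]
    - [[0,0,0],[0,-0.008,0.001],255]
    - [[0,0,0],[0,-0.013,0.001],255]
    - [[0,0,0],[0,-0.018,0.001],255]
    - [[0,0,0],[0,-0.023,0.001],255]
    - [[0,0,0],[0,-0.028,0.001],255]
    - [[0,0,0],[0,-0.033,0.001],255]
    - [[0,0,0],[0,-0.038,0.001],255]
    - [[0,0,0],[0,-0.043,0.001],255]
    - [[0,0,0],[0,-0.048,0.001],255]

```text
time: 17.15
position: [0.5961, 0.0088, 0.2773]
tool_rot: [2.423, 1.999, -0.0]
ft_force: [0.7, -0.1, -1.6]
grip_width: 0.007
```

```bash
python3 -c "
from go import *
where();snap('side','s11.png');print(blobs('s11.png'))
print(pred('side','t',.067),pred('side','t',.035))"
```

```text
bal [-0.0057 -0.0016  0.2633] Fb [ 0.72 -0.02 -1.55] t 17.15 j [ 0.45  0.23 -0.61  1.46  0.13  1.49 -0.35] g 0.007
[([242, 156, 17, 9, 107], [250.1, 160.0]), ([210, 164, 9, 19, 142], [214.1, 173.3]), ([283, 164, 7, 18, 95], [286.1, 172.0])]
(array([239.3, 148.2]), array([256.2, 159. ]), array([247.8, 153.6])) (array([241.8, 153. ]), array([259. , 164.1]), array([250.4, 158.5]))
```

The top panel is moving (blob from 246.9,153.9 to 250.1,160.0). I'll carry on to about x = -0.037.

Call:
step_arm:
  plan:
    - [[0,0,0],[0,-0.005,0],255]
    - [[0,0,0],[0,-0.01,0],255]
    - [[0,0,0],[0,-0.015,0],255]
    - [[0,0,0],[0,-0.019,0],255]
    - [[0,0,0],[0,-0.022,0],255]
    - [[0,0,0],[0,-0.025,0],255]
    - [[0,0,0],[0,-0.027,0],255]
    - [[0,0,0],[0,-0.029,0],255]
    - [[0,0,0],[0,-0.03,0],255]
    - [[0,0,0],[0,-0.031,0],255]

```text
time: 18.45
position: [0.5673, 0.0146, 0.2774]
tool_rot: [2.422, 1.998, 0.004]
ft_force: [6.6, -0.1, -2.1]
grip_width: 0.005
```

```bash
python3 -c "
from go import *
where();snap('side','s12.png');where();print(blobs('s12.png'))"
```

```text
bal [-0.0351 -0.0012  0.2634] Fb [ 6.53  1.15 -2.06] t 18.45 j [ 0.47  0.16 -0.62  1.54  0.09  1.47 -0.34] g 0.005
bal [-0.0351 -0.0012  0.2634] Fb [ 5.16  0.98 -0.44] t 18.5 j [ 0.47  0.16 -0.62  1.54  0.09  1.47 -0.34] g 0.008
[([245, 161, 16, 9, 111], [252.4, 164.8]), ([210, 164, 9, 19, 145], [214.1, 173.4]), ([283, 164, 7, 18, 94], [286.1, 171.9])]
```

Call:
step_arm:
  plan:
    - [[0,0,0],[0,-0.001,0],255]
    - [[0,0,0],[0,-0.0015,0],255]
    - [[0,0,0],[0,0.01,0],255]
    - [[0,0,0],[0,0.03,-0.01],255]
    - [[0,0,0],[0,0.06,-0.04],255]
    - [[0,0,0],[0.02,0.08,-0.06],255]
    - [[0,0,0],[0.05,0.092,-0.06],255]
    - [[0,0,0],[0.08,0.092,-0.06],255]
    - [[0,0,0],[0.11,0.092,-0.06],255]
    - [[0,0,0],[0.126,0.092,-0.06],255]

```text
time: 19.75
position: [0.6797, 0.1232, 0.3362]
tool_rot: [-2.419, -2.001, 0.003]
ft_force: [0.3, 0.1, -0.4]
grip_width: 0.005
```

```bash
python3 -c "
from go import *
where();rel((.055,.124,.219));snap('side','s13.png');where();print(blobs('s13.png'))"
```

```text
bal [0.0551 0.1263 0.3222] Fb [ 0.23  0.11 -0.37] t 19.75 j [ 0.18  0.46 -0.63  1.08  0.27  1.68 -0.56] g 0.005
pos [0.6797 0.1232 0.3362] F [ 0.25  0.07 -0.37] t 19.75
goal [0.6791 0.1209 0.233 ] turn [-0.0031  0.0001 -0.0016] shift [-0.0023  0.0002  0.1032]
bal [0.0547 0.1283 0.3221] Fb [-2.05  0.84  0.11] t 19.8 j [ 0.18  0.46 -0.63  1.08  0.26  1.68 -0.56] g 0.004
[([245, 161, 17, 9, 109], [252.4, 165.0]), ([210, 164, 9, 19, 140], [214.3, 173.3]), ([283, 164, 7, 18, 94], [286.1, 172.1])]
```

Call:
step_arm:
  plan:
    - [[0,0,0],[0,0,0.005],255]
    - [[0,0,0],[0,0,0.02],255]
    - [[0,0,0],[0,0,0.04],255]
    - [[0,0,0],[0,0,0.06],255]
    - [[0,0,0],[0,0,0.08],255]
    - [[0,0,0],[0,0,0.092],255]
    - [[0,0,0],[0,0,0.1],255]
    - [[0,0,0],[0,0,0.103],255]
    - [[0,0,0],[0,0,0.103],255]
    - [[0,0,0],[0,0,0.103],255]

```text
time: 21.05
position: [0.6805, 0.1213, 0.2349]
tool_rot: [2.423, 1.999, 0.001]
ft_force: [1.0, -0.1, -0.4]
grip_width: 0.006
```

```bash
python3 -c "
from go import *
where();snap('side','s14.png');where();print(blobs('s14.png'))
a=cv2.imread('pics/s14.png')[85:185,185:300]
cv2.imwrite('pics/s14z.png',cv2.resize(a,None,fx=6,fy=6,interpolation=cv2.INTER_CUBIC))"
```

```text
bal [0.0563 0.1246 0.2209] Fb [ 0.98  0.05 -0.36] t 21.05 j [ 0.22  0.47 -0.63  1.28  0.27  1.48 -0.57] g 0.006
bal [0.0563 0.1246 0.2209] Fb [0.79 0.48 0.9 ] t 21.1 j [ 0.22  0.47 -0.63  1.28  0.27  1.48 -0.57] g 0.007
[([245, 161, 17, 9, 110], [252.6, 165.0]), ([210, 164, 9, 19, 141], [214.2, 173.3]), ([283, 164, 7, 18, 94], [286.1, 171.9])]
```

View pics/s14z.png

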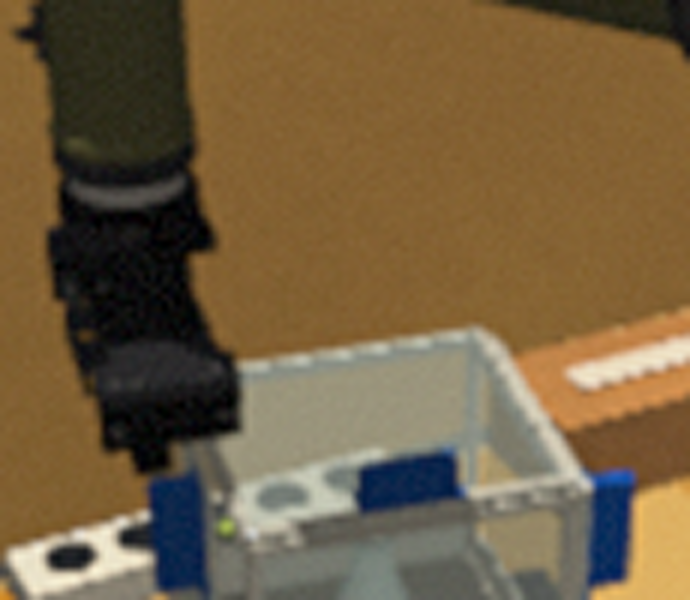

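Call:
step_arm:
  plan:
    - [[0,0,0],[-0.002,-0.006,0.002],255]
    - [[0,0,0],[-0.003,-0.012,0.002],255]
    - [[0,0,0],[-0.003,-0.018,0.002],255]
    - [[0,0,0],[-0.003,-0.023,0.002],255]
    - [[0,0,0],[-0.003,-0.028,0.002],255]
    - [[0,0,0],[-0.003,-0.033,0.002],255]
    - [[0,0,0],[-0.003,-0.038,0.002],255]
    - [[0,0,0],[-0.003,-0.043,0.002],255]
    - [[0,0,0],[-0.003,-0.048,0.002],255]
    - [[0,0,0],[-0.003,-0.053,0.002],255]

```text
time: 22.35
position: [0.6274, 0.1282, 0.2324]
tool_rot: [2.423, 1.999, 0.0]
ft_force: [1.6, -1.1, 1.6]
grip_width: 0.006
```

```bash
python3 -c "
from go import *
where();snap('side','s15.png');print(blobs('s15.png'))"
```

```text
bal [0.0028 0.1215 0.2184] Fb [ 1.76 -0.78  1.57] t 22.35 j [ 0.26  0.36 -0.65  1.42  0.22  1.44 -0.58] g 0.006
[([245, 160, 17, 10, 117], [252.8, 164.8]), ([283, 164, 7, 18, 93], [286.1, 172.0]), ([212, 169, 9, 19, 133], [216.0, 178.0])]
```

Call:
step_arm:
  plan:
    - [[0,0,0],[0,-0.005,0],255]
    - [[0,0,0],[0,-0.01,0],255]
    - [[0,0,0],[0,-0.015,0],255]
    - [[0,0,0],[0,-0.02,0],255]
    - [[0,0,0],[0,-0.025,0],255]
    - [[0,0,0],[0,-0.03,0],255]
    - [[0,0,0],[0,-0.034,0],255]
    - [[0,0,0],[0,-0.037,0],255]
    - [[0,0,0],[0,-0.039,0],255]
    - [[0,0,0],[0,-0.04,0],255]

```text
time: 23.65
position: [0.59, 0.1354, 0.2323]
tool_rot: [2.422, 1.997, 0.004]
ft_force: [7.8, -0.9, -2.4]
grip_width: 0.007
```

```bash
python3 -c "
from go import *
where();snap('side','s16.png');where();print(blobs('s16.png'))
for k in 'lrt': print(k,pred('side',k,0))"
```

```text
bal [-0.0352  0.1216  0.2183] Fb [ 7.85  0.61 -2.41] t 23.65 j [ 0.28  0.27 -0.67  1.52  0.17  1.41 -0.59] g 0.007
bal [-0.0352  0.1216  0.2183] Fb [ 6.52 -0.28 -1.58] t 23.7 j [ 0.28  0.27 -0.67  1.52  0.17  1.41 -0.59] g 0.005
[([245, 160, 16, 10, 119], [252.5, 164.8]), ([283, 164, 7, 18, 94], [286.1, 172.1]), ([214, 176, 9, 19, 142], [218.3, 185.0])]
l (array([213.3, 173.6]), array([224.4, 195.8]), array([218.9, 184.6]))
r (array([281.2, 162.1]), array([291.8, 183.5]), array([286.4, 172.7]))
t (array([244.6, 158.5]), array([262.2, 169.9]), array([253.4, 164.2]))
```

Call:
step_arm:
  plan:
    - [[0,0,0],[0,0.012,0],255]
    - [[0,0,0],[0,0.03,-0.02],255]
    - [[0,0,0],[0,0.03,-0.06],255]
    - [[0,0,0],[0,0.03,-0.11],255]
    - [[0,0,-0.16],[-0.01,0.02,-0.12],255]
    - [[0,0,-0.32],[-0.04,0,-0.12],255]
    - [[0,0,-0.48],[-0.08,-0.03,-0.12],255]
    - [[0,0,-0.64],[-0.12,-0.06,-0.12],255]
    - [[0,0,-0.8],[-0.15,-0.08,-0.12],255]
    - [[0,0,-0.96],[-0.177,-0.1,-0.12],255]

```text
time: 24.95
position: [0.4554, -0.0198, 0.3522]
tool_rot: [-1.219, -2.894, -0.0]
ft_force: [-0.2, -1.1, -0.8]
grip_width: 0.007
```

```bash
python3 -c "
from go import *
where();rel((-.14,-.055,.2),True);snap('side','s17.png');print(blobs('s17.png'))"
```

```text
bal [-0.1387 -0.0558  0.3382] Fb [-0.03 -1.12 -0.85] t 24.95 j [ 0.66 -0.12 -0.59  1.63 -0.07  1.61  0.84] g 0.007
pos [ 0.4554 -0.0198  0.3522] F [-0.23 -1.09 -0.85] t 24.95
goal [ 0.4542 -0.0187  0.214 ] turn [-0.     -0.0013 -0.6101] shift [ 0.0014 -0.      0.1382]
[([245, 161, 16, 9, 109], [252.4, 164.9]), ([283, 164, 7, 18, 94], [286.1, 171.9]), ([214, 175, 9, 20, 146], [218.2, 184.8])]
```

Call:
step_arm:
  plan:
    - [[0,0,-0.16],[0.001,0,0],255]
    - [[0,0,-0.32],[0.001,0,0],255]
    - [[0,0,-0.47],[0.001,0,0],255]
    - [[0,0,-0.61],[0.001,0,0.01],255]
    - [[0,0,-0.61],[0.001,0,0.05],255]
    - [[0,0,-0.61],[0.001,0,0.09],255]
    - [[0,0,-0.61],[0.001,0,0.13],255]
    - [[0,0,-0.61],[0.001,0,0.165],255]
    - [[0,0,-0.61],[0.001,0,0.188],255]
    - [[0,0,-0.61],[0.001,0,0.2],255]

```text
time: 26.25
position: [0.4551, -0.0177, 0.1509]
tool_rot: [-0.3, -3.124, -0.001]
ft_force: [-0.6, 0.5, 0.0]
grip_width: 0.003
```

```bash
python3 -c "
from go import *
for i in range(3): snap('top','t18.png')
where();rel((-.14,-.055,.11),True);snap('side','s18.png')
s=ctrl.get_state()
for l in(-.01,0,.014): print(((proj('side',[s['position']-[0,0,l]])-[215,150])*6).round())
print(((proj('side',W(p,(-.138,-.055,.108)))-[215,150])*6).round())
a=cv2.imread('pics/s18.png')[150:245,215:325]
cv2.imwrite('pics/s18z.png',cv2.resize(a,None,fx=6,fy=6,interpolation=cv2.INTER_CUBIC))
"
```

```text
bal [-0.1385 -0.054   0.1383] Fb [0.67 0.1  0.76] t 26.4 j [ 0.59 -0.04 -0.59  1.96 -0.02  1.21  1.39] g 0.002
pos [ 0.4559 -0.018   0.1523] F [ 0.67 -0.03  0.76] t 26.4
goal [ 0.4542 -0.0187  0.124 ] turn [ 0.0004 -0.0008 -0.0046] shift [ 0.0015 -0.001   0.0283]
[[368. 340.]]
[[368. 354.]]
[[367. 373.]]
[[366. 414.]]
```

View pics/s18z.png

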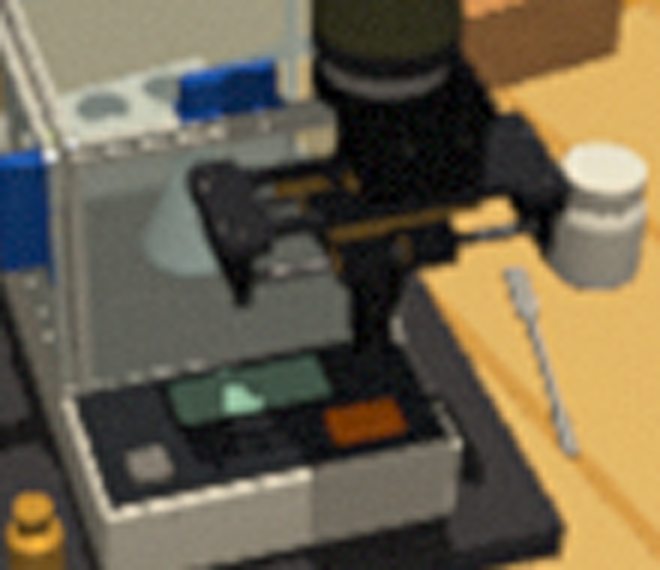

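View pics/t18.png

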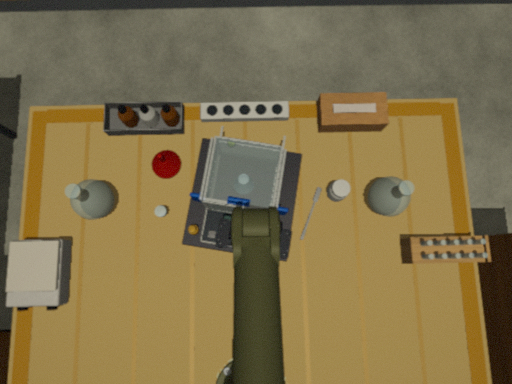

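Call:
step_arm:
  plan:
    - [[0,0,0],[0.001,0.001,0.004],255]
    - [[0,0,0],[0.001,0.001,0.009],255]
    - [[0,0,0],[0.001,0.001,0.014],255]
    - [[0,0,0],[0.001,0.001,0.018],255]
    - [[0,0,0],[0.001,0.001,0.021],255]
    - [[0,0,0],[0.001,0.001,0.024],255]
    - [[0,0,0],[0.001,0.001,0.027],255]
    - [[0,0,0],[0.001,0.001,0.029],255]
    - [[0,0,0],[0.001,0.001,0.031],255]
    - [[0,0,0],[0.001,0.001,0.032],255]

```text
time: 27.7
position: [0.455, -0.0171, 0.1201]
tool_rot: [-0.301, -3.127, 0.0]
ft_force: [-0.3, -0.0, 0.7]
grip_width: 0.005
```

```bash
python3 -c "
from go import *
where();snap('side','s19.png')
a=cv2.imread('pics/s19.png')[150:245,215:325]
cv2.imwrite('pics/s19z.png',cv2.resize(a,None,fx=6,fy=6,interpolation=cv2.INTER_CUBIC))
"
```

```text
bal [-0.1395 -0.0533  0.1061] Fb [-0.24 -0.09  0.66] t 27.7 j [ 0.59 -0.01 -0.6   2.01 -0.    1.14  1.37] g 0.005
```

View pics/s19z.png

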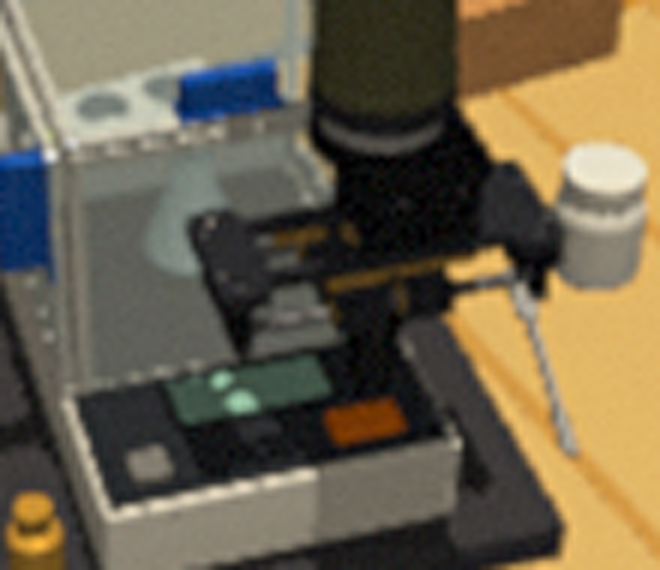

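Call:
step_arm:
  plan:
    - [[0,0,0],[0,0.001,0.001],255]
    - [[0,0,0],[0,0.001,0.002],255]
    - [[0,0,0],[0,0.001,0.003],255]
    - [[0,0,0],[0,0.001,0.005],255]
    - [[0,0,0],[0,0.001,0.006],255]
    - [[0,0,0],[0,0.001,0.007],255]
    - [[0,0,0],[0,0.001,0.008],255]
    - [[0,0,0],[0,0.001,0.009],255]
    - [[0,0,0],[0,0.001,0.01],255]
    - [[0,0,0],[0,0.001,0.01],255]

```text
time: 29.0
position: [0.4552, -0.0161, 0.1101]
tool_rot: [-0.301, -3.127, 0.0]
ft_force: [0.7, 0.0, 0.9]
grip_width: 0.004
```

```bash
python3 -c "
from go import *
where();snap('side','s20.png')
a=cv2.imread('pics/s20.png')[180:245,235:325]
a=(255*(a/255.)**.5).astype(np.uint8)
cv2.imwrite('pics/s20z.png',cv2.resize(a,None,fx=8,fy=8,interpolation=cv2.INTER_CUBIC))
"
```

```text
bal [-0.1395 -0.0523  0.0961] Fb [0.64 0.16 0.86] t 29.0 j [ 0.58  0.   -0.6   2.02  0.    1.12  1.36] g 0.004
```

View pics/s20z.png

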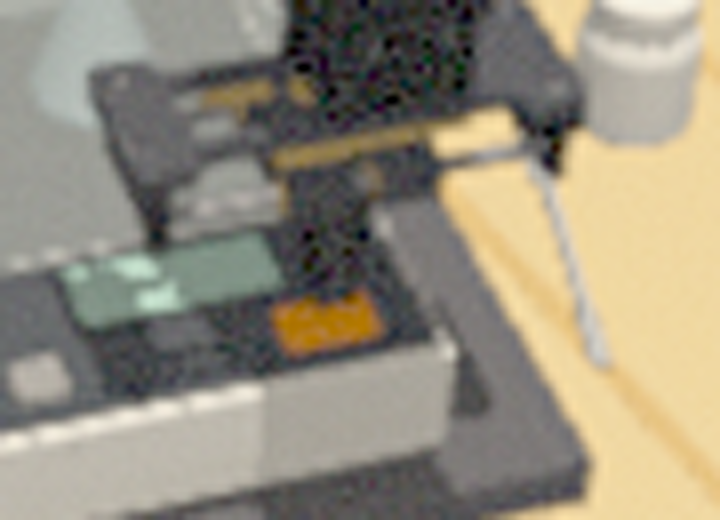

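Call:
step_arm:
  plan:
    - [[0,0,0],[0,0,0.001],255]
    - [[0,0,0],[0,0,0.002],255]
    - [[0,0,0],[0,0,0.003],255]
    - [[0,0,0],[0,0,0.004],255]
    - [[0,0,0],[0,0,0.005],255]
    - [[0,0,0],[0,0,0.006],255]
    - [[0,0,0],[0,0,0.007],255]
    - [[0,0,0],[0,0,0.008],255]
    - [[0,0,0],[0,0,0.009],255]
    - [[0,0,0],[0,0,0.009],255]

```text
time: 30.3
position: [0.4552, -0.0161, 0.1011]
tool_rot: [-0.301, -3.127, 0.0]
ft_force: [0.4, 0.4, 1.1]
grip_width: 0.003
```

```bash
python3 -c "
from go import *
where();snap('side','s21.png');where()
a=cv2.imread('pics/s21.png')[180:245,235:325]
a=(255*(a/255.)**.5).astype(np.uint8)
cv2.imwrite('pics/s21z.png',cv2.resize(a,None,fx=8,fy=8,interpolation=cv2.INTER_CUBIC))
"
```

```text
bal [-0.1395 -0.0523  0.0871] Fb [0.34 0.44 1.08] t 30.3 j [ 0.58  0.02 -0.6   2.03  0.01  1.1   1.35] g 0.003
bal [-0.1395 -0.0523  0.0872] Fb [-0.48 -0.28 -0.64] t 30.35 j [ 0.58  0.02 -0.6   2.03  0.01  1.1   1.35] g 0.007
```

View pics/s21z.png

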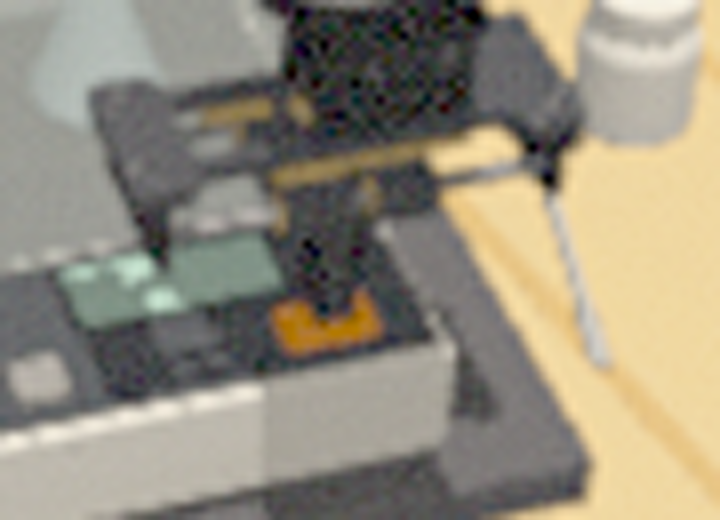

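Call:
step_arm:
  plan:
    - [[0,0,0],[0,0,0.001],255]
    - [[0,0,0],[0,0,0.002],255]
    - [[0,0,0],[0,0,0.003],255]
    - [[0,0,0],[0,0,0.004],255]
    - [[0,0,0],[0,0,0.005],255]
    - [[0,0,0],[0,0,0.006],255]
    - [[0,0,0],[0,0,0.007],255]
    - [[0,0,0],[0,0,0.008],255]
    - [[0,0,0],[0,0,0.008],255]
    - [[0,0,0],[0,0,0.008],255]

```text
time: 31.6
position: [0.4553, -0.0161, 0.0932]
tool_rot: [0.301, 3.127, -0.0]
ft_force: [0.1, -0.9, -0.0]
grip_width: 0.005
```

```bash
python3 -c "
from go import *
where();snap('side','s22.png');where()
a=cv2.imread('pics/s22.png')[180:245,235:325]
a=(255*(a/255.)**.5).astype(np.uint8)
cv2.imwrite('pics/s22z.png',cv2.resize(a,None,fx=8,fy=8,interpolation=cv2.INTER_CUBIC))
"
```

```text
bal [-0.1394 -0.0523  0.0792] Fb [ 0.24 -0.82 -0.04] t 31.6 j [ 0.58  0.03 -0.61  2.04  0.02  1.08  1.35] g 0.005
bal [-0.1394 -0.0523  0.0793] Fb [ 0.26  0.46 -0.15] t 31.65 j [ 0.58  0.03 -0.61  2.04  0.02  1.08  1.35] g 0.002
```

View pics/s22z.png

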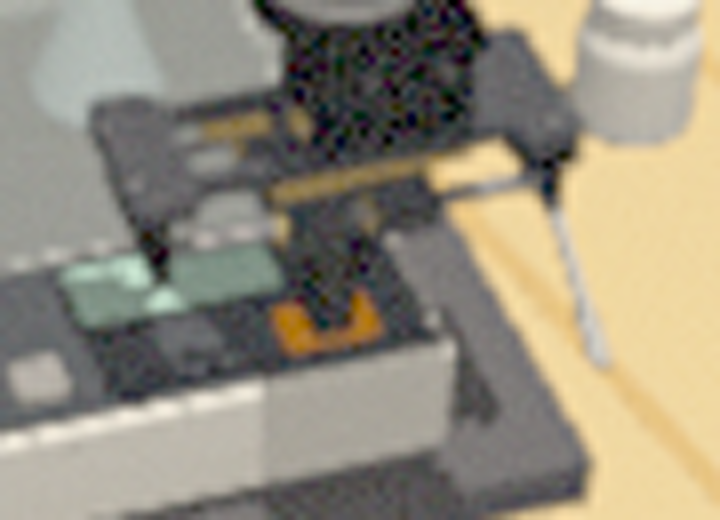

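Call:
step_arm:
  plan:
    - [[0,0,0],[0,0,0.001],255]
    - [[0,0,0],[0,0,0.002],255]
    - [[0,0,0],[0,0,0.003],255]
    - [[0,0,0],[0,0,0.004],255]
    - [[0,0,0],[0,0,0.005],255]
    - [[0,0,0],[0,0,0.006],255]
    - [[0,0,0],[0,0,0.007],255]
    - [[0,0,0],[0,0,0.008],255]
    - [[0,0,0],[0,0,0.008],255]
    - [[0,0,0],[0,0,0.008],255]

```text
time: 32.9
position: [0.4555, -0.0162, 0.0875]
tool_rot: [-0.301, -3.127, 0.002]
ft_force: [-8.0, 0.5, 20.3]
grip_width: 0.004
```

```bash
python3 -c "
from go import *
where();snap('side','s23.png');where()
a=cv2.imread('pics/s23.png')[180:245,235:325]
a=(255*(a/255.)**.5).astype(np.uint8)
cv2.imwrite('pics/s23z.png',cv2.resize(a,None,fx=8,fy=8,interpolation=cv2.INTER_CUBIC))
"
```

```text
bal [-0.1392 -0.0523  0.0735] Fb [-7.97 -0.97 20.31] t 32.9 j [ 0.58  0.03 -0.61  2.04  0.02  1.07  1.34] g 0.004
bal [-0.1393 -0.0523  0.0735] Fb [-8.03 -0.81 19.89] t 32.95 j [ 0.58  0.03 -0.61  2.04  0.02  1.07  1.34] g 0.007
```

View pics/s23z.png

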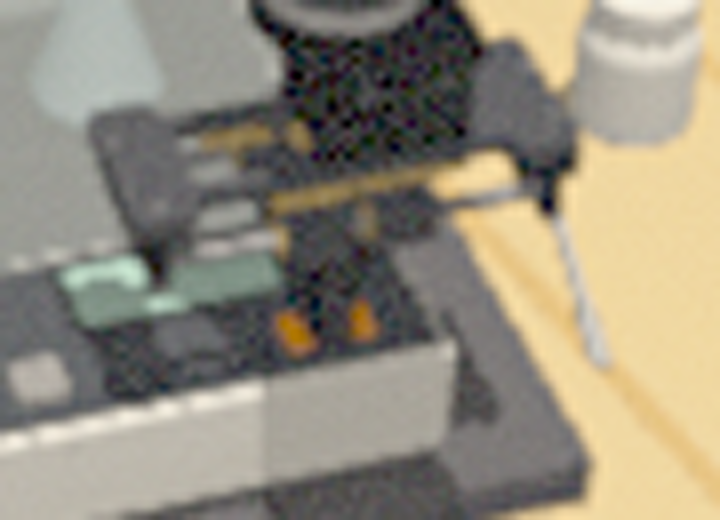

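Call:
step_arm:
  plan:
    - [[0,0,0],[0,0,-0.002],255]
    - [[0,0,0],[0,0,-0.005],255]
    - [[0,0,0],[0,0,-0.01],255]
    - [[0,0,0],[0,0,-0.02],255]
    - [[0,0,0],[0,0,-0.04],255]
    - [[0,0,0],[0,0,-0.07],255]
    - [[0,0,0],[0,0,-0.11],255]
    - [[0,0,0],[0,0,-0.15],255]
    - [[0,0,0],[0,0,-0.19],255]
    - [[0,0,0],[0,0,-0.23],255]

```text
time: 34.2
position: [0.455, -0.016, 0.3169]
tool_rot: [0.3, 3.127, -0.0]
ft_force: [-0.1, 0.1, -0.0]
grip_width: 0.007
```

```bash
python3 -c "
from go import *
where();snap('side','s24.png');snap('top','t24.png');where();print(blobs('s24.png'),blobs('t24.png'))
for k in 'lrt': print(k,pred('side',k,0)[2],pred('top',k,0)[2])
a=cv2.imread('pics/s24.png')[110:260,190:330]
cv2.imwrite('pics/s24z.png',cv2.resize(a,None,fx=4,fy=4,interpolation=cv2.INTER_CUBIC))
"
```

```text
bal [-0.1397 -0.0522  0.3029] Fb [-0.11  0.05 -0.03] t 34.2 j [ 0.61 -0.13 -0.56  1.7  -0.07  1.54  1.43] g 0.007
bal [-0.1374 -0.0517  0.306 ] Fb [ 0.6  -0.84  0.42] t 34.3 j [ 0.61 -0.13 -0.56  1.7  -0.07  1.54  1.43] g 0.011
[([245, 161, 16, 9, 112], [252.3, 164.9]), ([283, 164, 7, 18, 93], [286.1, 172.0]), ([214, 175, 9, 20, 146], [218.2, 184.8])] [([191, 193, 8, 8, 49], [194.7, 196.0])]
l [218.9 184.6] [195.8 197. ]
r [286.4 172.7] [281. 211.]
t [253.4 164.2] [237.6 200.7]
```

View pics/s24z.png

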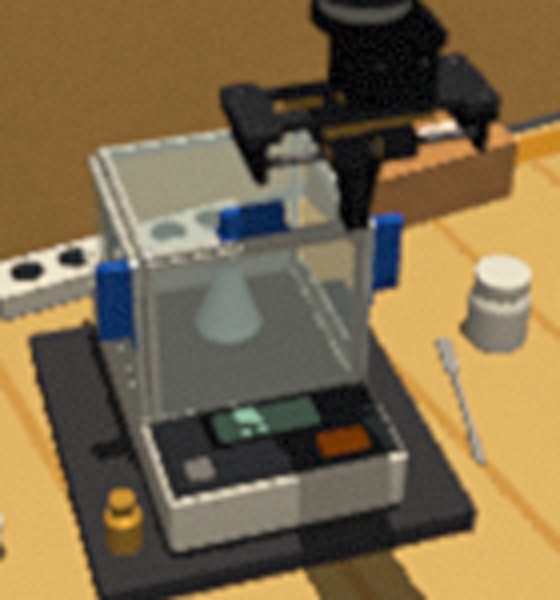

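View pics/t24.png

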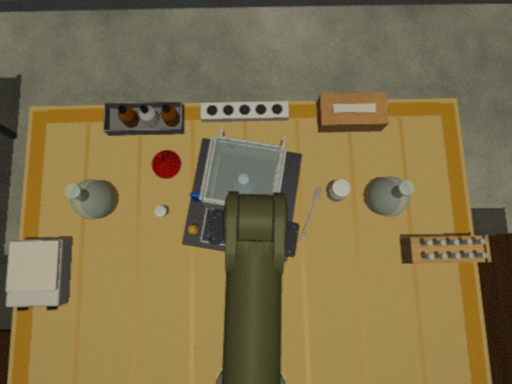

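```bash
python3 -c "
from go import *
ctrl.get_image('side');where();print(ctrl.close_job())"
```

```text
bal [-0.1384 -0.0519  0.3036] Fb [-0.29  0.29 -0.97] t 34.35 j [ 0.61 -0.13 -0.56  1.7  -0.07  1.54  1.43] g 0.007
the job is handed in; nothing more can be done
None
```

All three panels are shut. I pressed the orange tare key down to its stop after that, released it, and handed the job in at about 34 s.

- **Panels:** I pushed the right, top and left panels shut from behind with closed fingertips. All three stopped at the same finger position (x about -0.035 m in the balance frame). The force there rose to 6–12 N, well above the 1.2 N rail friction. Before handing in, the side camera showed all three handles within about 1.2 pixels of where they should be when shut. The top view had earlier shown the three handles lined up.
- **Tare key:** After no contact at the previous height, the finger moved down 5.7 mm more and met a hard stop at about 20 N. That includes the key's 5 mm travel. The last picture shows the key back up.
- **Left alone:** I touched neither the power key nor the flask on the pan, and nothing else looks moved in the last pictures.

Three checks disagreed or were incomplete:
- **Fingertip height:** The closed fingertips sat about 20–30 mm higher than the stated 14 mm ahead of the TCP. I corrected for this using the side camera and by approaching slowly until contact.
- **Sideways force:** There was about 8 N of force towards the front of the balance while the key was held down. I took it as friction but did not confirm that.
- **Last top view:** The arm hid the top and right handles, so only the left one could be checked from above at the end.

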